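# Shake the brass cups loose in their tote, then gather them in its marked corner

### The job

Pick up the blue parts tote by its black carrying bar and press it down onto the round sprung pad of the grey shaker until the pad is fully down, to shake the three brass cups inside loose. Then lift the tote well clear of the shaker and of the plywood riser they stand on (at least 6 cm above the riser) and tilt it until all three cups have slid together into the yellow corner. Finish while still holding the tote up, steady and clearly tilted, with the cups resting in that corner; leave the things round about where they are.

Things in the scene. Friction and masses are not known exactly. Their poses are not given: they have to be found in the camera images.
- tote: Blue open tote, 148 (x) x 178 (y) x 42 mm, walls and floor 4 mm, loose, 0.3 kg empty; on a low plywood riser (top at z = 94 mm). Origin: centre of its underside; z up. Inner corner at -x, -y marked yellow. Uprights at its short ends carry a straight black bar along y over its middle (x = 0): 14 mm wide, 20 mm tall, 190 mm long, from z = 96 to 116 mm, free underneath.
- tote_grip (a point): Middle of the tote's black carrying bar: 106 mm above the tote's origin; axes as the tote's.
- tote_corner (a point): The yellow inner corner of the tote, at floor level: at (-70, -85, +4) mm from the tote's origin.
- cup0: Brass dapping cup 0: shallow, round, 32 mm diameter, 11 mm high, 50 g, loose in the tote. Origin: centre of its underside. Slides easily (friction about 0.2): it starts at about 12 degrees of tilt; from 25 to 30 degrees straight towards the corner it also runs along the walls into the corner.
- cup1: Brass dapping cup 1, 30 mm diameter, 11 mm high, otherwise as cup 0.
- cup2: Brass dapping cup 2, 30 mm diameter, 11 mm high, otherwise as cup 0.
- shaker: Grey touch-start shaker, fixed on the plywood riser (300 x 255 mm, top at z = 94 mm): housing 84 x 84 x 34 mm with a black collar (74 mm diameter, top at 36 mm) round a sprung black rubber pad of 64 mm diameter in the middle. Origin: centre of its underside, on the riser; z up, its front with a small knob and lamps at -x. Shaker and tote may have changed places.
- pad_top (a point): Centre of the upper face of the shaker's pad: 48 mm above the shaker's origin when released, 40 mm when fully down.
- shaker_pad (a joint): Travel of the shaker's pad in m: 0 released, 0.008 fully down. Spring: begins to move at 4 N, fully down at 12 N; returns by itself. The tote's own weight (4 to 5.5 N with the cups) does not press it fully down.
- timer: Bystander: small white and black bench timer, 42 x 66 x 56 mm, loose on the bench well to the right of the riser. Origin: centre of its underside.
- graphite_mould: Bystander: black graphite block with two round hollows, 52 x 100 x 20 mm, loose on the bench well to the right of the riser. Origin: centre of its underside.
- tin_dish: Bystander: shallow grey tinned dish, 66 mm diameter, 28 mm high, loose on the bench just right of the riser. Origin: centre of its underside.

How it is judged:
By the outcome, as a careful person would: the job done as asked, in the order asked, and still so for the second after the job is handed in, while the arm keeps its last pose, push and grip.
It also fails if it takes over 51 s, if anything falls off the work surface, if the arm or the gripper's body presses on something with over 40 N, if the wrist force passes 120 N, or if a joint passes its speed limit or range.

### The arm

A 6-joint arm with a two-finger parallel gripper is mounted at the origin on a cart in front of the work surface, level with it; the furniture and walls round the work are solid. World frame = base frame: x ahead of the robot, y to its left, z up, the work surface at z = 0. Lengths are in m, angles in rad, forces in N, time in s.
With the tool pointing down it reaches from about 0.275 to 0.85 m from the base axis. Payload 19 kg.
Tool frame: the origin (TCP) lies at the very end of the fingers, on their centre line; the grasp point (between the pads) lies 19 mm behind it (manip.tcp_to_grasp is the z of the grasp point in the tool frame, in m); z points along the fingers, y is the line along which they close (so a half turn about z gives the same grasp; the last joint's range is limited). The gripper opens to 85 mm and grips with 20 to 120 N. Pads are 22 mm wide; open, the fingers measure 114 mm over their backs; the gripper's body (76 mm by 85 mm) begins 54 mm behind the grasp point. The pads swing forward as they close: fully open they stand 13 mm farther back than shut.
Start: joints at [0.619, 0.15, 1.437, -0, 1.554, -0.134], TCP at [0.42, 0.393, 0.231] pointing down, gripper open.
Joint ranges: [-2.8, 2.8], [-0.68, 2.1], [0.12, 2.68], [-1.39, 4.53], [0.16, 2.79], [-2.81, 2.81]. Speed limits (rad/s): [1.89, 1.89, 2.22, 3.01, 3.01, 3.01].

### API

Orientations are given as a unit quaternion [w, x, y, z].
In Python, from cell import manip, vision, order gives the robot as it stands. The module is installed in compiled form; this text tells all that it offers.
- The arm moves only by the tool play_rows, never from a script. Its argument "rows" is a list of rows, each an object with "travel": the shift along the tool's x, y, z in cm, a list of three; "angular": the turn, a rotation vector about the tool's x, y, z in rad, a list of three; "gripper": the closure, from 0 (fully open) to 1 (shut). In form: [{"travel": [tx, ty, tz], "angular": [ax, ay, az], "gripper": gripper}, ...]. A call has 1 to 5 rows; each row shifts and turns the commanded pose from where the row before left it, along the tool's axes as they then stand; what a row does not reach is not made up. A row lasts 1/12 s, in which the tool goes at most 41.7 mm and 7.16 degrees, less where a joint would pass 70% of its speed; a pose out of reach is approached as far as the arm can. A call with a gripper value outside its range is refused whole. The fingers move at their own pace and stop on an object; the grip force is fixed at half the most. Time passes only in rows, so rows that do not move let the fingers close. It gives the time, the measured TCP pose, the force, the opening and the grip force at its end, in the units of the state.
- manip.read_state(): the state, without advancing time (a new reading comes with each control period).
- vision.camera(name): name is "scene" or "top" or "wrist"; returns (picture, depth): 400x640x3 uint8, red, green, blue; 400x640 float32, m along the optical axis (not along the pixel's ray), 0 where there is no reading.
- vision.camera_info(name): a dict with "vfov" (degrees; the focal length in pixels is half the picture's height over the tangent of half this angle, whatever the lens; pixels are square), "cx", "cy" (the principal point, pixels), "D" ([k1, k2, p1, p2, k3] as OpenCV has them; the pictures are not rectified), "world_to_cam" (4x4, takes a point from world to camera coordinates); the wrist camera has in their place "mount" (4x4, takes a point from camera to tool coordinates, whose origin is the TCP and whose axes are the flange's). Camera axes: x right, y down, z forward; pixel columns grow to the right and rows downward; lengths in m; the calibration is good to about 2 mm. A picture is of the moment at which its call begins: read the wrist's pose just before it. camera_info takes no time and is no camera call.
- order.job_done(): hands the job in; it is judged then, once.
The state is a dict: "time_s": time; "qpos": joint angles; "joint_velocities": joint speeds; "joint_efforts": joint torques, N m; "tcp_pos": TCP position; "ee_rot": TCP orientation; "ft_force": force on the tool from outside, world axes, zero at the start; "torque": the same for the moment, N m; "grip_width": finger opening in m; "gripper_force": force on a finger pad.
Only numpy, scipy, OpenCV 4.12 (cv2) and the standard library are available. Lean on these libraries where they do the work, as an engineer would, in place of code of your own. Each camera call takes 0.05 s, during which the arm holds its last target. There are 200 camera calls.

## Working session

There is one attempt and no reset: what is moved stays moved. The work goes in short steps, Python scripts to look and compute and a tool call to move; the robot and the scene stay as the last step left them, time stands still between calls to the robot, and variables do not carry over. Pictures are saved under pics/ and viewed, at most 10 in all, crops included, and the job is handed in when it is done.

Besides the shell and the picture viewer there is one more tool, called in YAML: its name, and indented under it one key for each argument. play_rows: Moves the arm, as the interface text tells. Its arguments: {"type":"object","properties":{"rows":{"type":"array","items":{"type":"object","properties":{"travel":{"type":"array","items":{"type":"number"}},"angular":{"type":"array","items":{"type":"number"}},"gripper":{"type":"number"}}}}},"required":["rows"]}

```bash
mkdir -p pics
cat > h.py <<'E'
import numpy as np, cv2
from cell import manip, vision, order
from scipy.spatial.transform import Rotation as R
def cloud(name):
    s=manip.read_state()
    img,d=vision.camera(name); i=vision.camera_info(name)
    h,w=d.shape; f=h/2/np.tan(np.radians(i["vfov"])/2)
    K=np.array([[f,0,i["cx"]],[0,f,i["cy"]],[0,0,1]])
    u,v=np.meshgrid(np.arange(w),np.arange(h))
    p=cv2.undistortPoints(np.stack([u,v],-1).reshape(-1,1,2).astype(np.float64),K,np.array(i["D"],float)).reshape(h,w,2)
    P=np.dstack([p[...,0]*d,p[...,1]*d,d])
    if name=="wrist":
        M=np.array(i["mount"]); q=s["ee_rot"]; T=np.eye(4)
        T[:3,:3]=R.from_quat([q[1],q[2],q[3],q[0]]).as_matrix(); T[:3,3]=s["tcp_pos"]; M=T@M
    else: M=np.linalg.inv(np.array(i["world_to_cam"]))
    W=P@M[:3,:3].T+M[:3,3]; W[d==0]=np.nan
    return img,W
def save(n,img): cv2.imwrite("pics/"+n,img[...,::-1])
E
python3 - <<'E'
from h import *
s=manip.read_state();print({k:np.round(v,3) for k,v in s.items()},manip.tcp_to_grasp)
a,W=cloud("top");b,V=cloud("scene")
np.savez("c.npz",a=a,W=W,b=b,V=V)
save("t.png",a);save("s.png",b)
E
```

```text
{'time_s': np.float64(0.0), 'qpos': array([ 0.619,  0.151,  1.438, -0.   ,  1.554, -0.134]), 'joint_velocities': array([ 0.001, -0.001, -0.002,  0.001,  0.001, -0.001]), 'joint_efforts': array([-1.0000e-03, -7.1305e+01, -5.7087e+01, -0.0000e+00,  9.0000e-03,
        0.0000e+00]), 'tcp_pos': array([0.419, 0.393, 0.231]), 'ee_rot': array([-0.   ,  0.398,  0.918, -0.001]), 'ft_force': array([ 0.779, -0.55 , -0.194]), 'torque': array([0.055, 0.028, 0.022]), 'gripper_force': np.float64(0.0), 'grip_width': np.float64(0.085)} -0.0187
```

View pics/t.png

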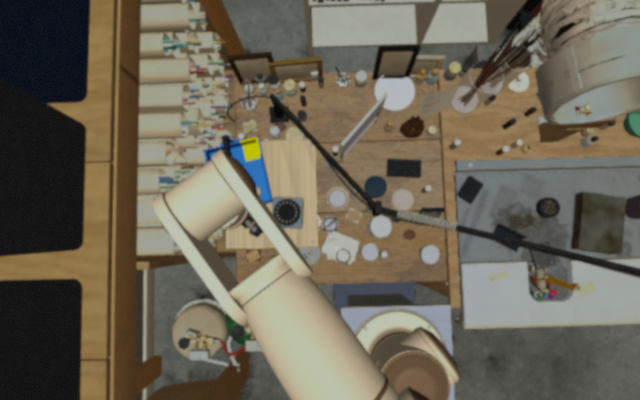

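View pics/s.png

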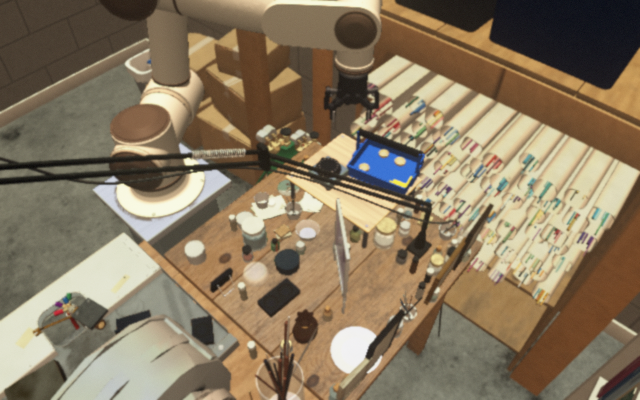

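The top view shows the blue tote at about (240,165), with its yellow patch at (251,149). The shaker pad is at (287,212) on the riser, and the arm hides part of the tote. The scene view shows the tote at (385,160), bar towards the back, and a lamp arm crossing in front. Next I measure these.

Run:
```python
from h import *
z=np.load("c.npz")
for im,W in((z["a"],z["W"]),(z["b"],z["V"])):
    i=im.astype(int);r,g,b=i[...,0],i[...,1],i[...,2]
    inb=(W[...,0]>.2)&(W[...,0]<.95)&(W[...,1]>-.1)&(W[...,1]<.65)
    blue=(b>r+60)&(b>g+40)&inb&(W[...,2]>.08); P=W[blue]
    print("blue",len(P),np.percentile(P,[1,50,99],axis=0).round(3))
    rim=P[P[:,2]>.125]
    if len(rim)>5: print("rim",len(rim),cv2.minAreaRect((rim[:,:2]*1000).astype(np.float32)))
    print("all",cv2.minAreaRect((P[:,:2]*1000).astype(np.float32)))
    ye=(r>180)&(g>160)&(b<80)&inb&(W[...,2]>.08);P=W[ye]
    print("yel",len(P),np.percentile(P,[2,50,98],axis=0).round(3) if len(P) else "")
    dk=(r<70)&(g<70)&(b<70)&inb&(W[...,2]>.17)&(W[...,2]<.225);
    n,l,st,c=cv2.connectedComponentsWithStats(dk.astype(np.uint8))
    for k in range(1,n):
        if st[k,4]>20: Q=W[l==k];print("dark",st[k],Q.mean(0).round(3),Q.min(0).round(3),Q.max(0).round(3),cv2.minAreaRect((Q[:,:2]*1000).astype(np.float32)))
    pd=(r<80)&(g<80)&(b<80)&inb&(W[...,2]>.125)&(W[...,2]<.15)
    n,l,st,c=cv2.connectedComponentsWithStats(pd.astype(np.uint8))
    for k in range(1,n):
        if st[k,4]>30: Q=W[l==k];print("pad",st[k],Q.mean(0).round(3),cv2.minEnclosingCircle((Q[:,:2]*1000).astype(np.float32)))
    wood=(r>g+10)&(g>b+10)&inb&(abs(W[...,2]-.094)<.005);Q=W[wood];print("riser",cv2.minAreaRect((Q[:,:2]*1000).astype(np.float32)))
save("s2.png",cv2.resize(z["b"][60:260,230:500],None,fx=2.9,fy=2.9,interpolation=cv2.INTER_CUBIC))
a,W=cloud("wrist");np.savez("w.npz",a=a,W=W);save("w.png",a)
```

```text
blue 937 [[0.453 0.317 0.092]
 [0.55  0.386 0.098]
 [0.618 0.516 0.56 ]]
rim 228 ((536.51806640625, 390.75469970703125), (277.6274108886719, 94.67501068115234), 53.59320831298828)
all ((535.6080322265625, 390.85247802734375), (277.78350830078125, 96.06015014648438), 52.859825134277344)
yel 188 [[0.579 0.375 0.093]
 [0.598 0.397 0.098]
 [0.618 0.415 0.134]]
dark [378  45  43   9 277] [ 0.843 -0.011  0.186] [ 0.837 -0.067  0.17 ] [0.852 0.044 0.196] ((844.6011352539062, -11.425155639648438), (14.541028022766113, 110.72483825683594), 0.20980510115623474)
dark [270  95  31  29 171] [0.685 0.296 0.202] [0.641 0.255 0.171] [0.725 0.331 0.225] ((687.2315673828125, 291.4475402832031), (105.22052001953125, 18.395599365234375), 39.77409362792969)
dark [223 136   8  20  97] [0.593 0.442 0.207] [0.566 0.432 0.182] [0.618 0.45  0.212] ((590.720703125, 442.4078369140625), (52.12230682373047, 13.006447792053223), 11.810918807983398)
dark [156 259  17   7  57] [0.303 0.596 0.194] [0.294 0.59  0.17 ] [0.308 0.633 0.223] ((307.1792297363281, 609.7091674804688), (45.48328399658203, 12.658447265625), 71
[... 973 characters left out ...]
dark [470 206  21  29  65] [0.847 0.376 0.172] [0.842 0.331 0.17 ] [0.853 0.44  0.175] ((846.9920654296875, 385.64117431640625), (7.344604015350342, 110.02765655517578), 2.9894864559173584)
dark [368 310  37  44 295] [ 0.848 -0.016  0.19 ] [ 0.842 -0.066  0.17 ] [0.853 0.042 0.197] ((847.294677734375, -11.856552124023438), (108.57392883300781, 11.07009506225586), 89.96488952636719)
pad [316 158  25  16 230] [0.426 0.301 0.142] ((423.3816223144531, 299.00921630859375), 34.790061950683594)
pad [465 238   7   8  32] [0.847 0.332 0.138] ((846.6405639648438, 334.3597412109375), 6.37198543548584)
riser ((577.8428955078125, 292.9197692871094), (739.2329711914062, 620.610595703125), 85.687744140625)
```

View pics/s2.png

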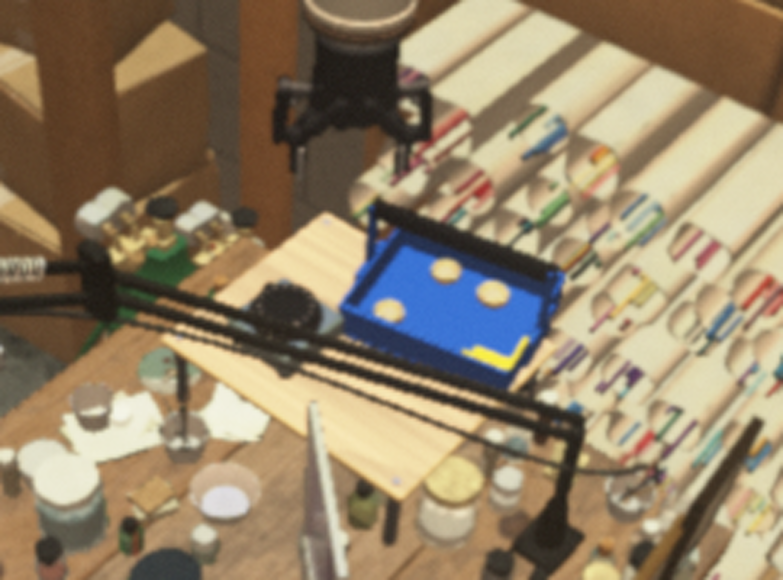

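View pics/w.png

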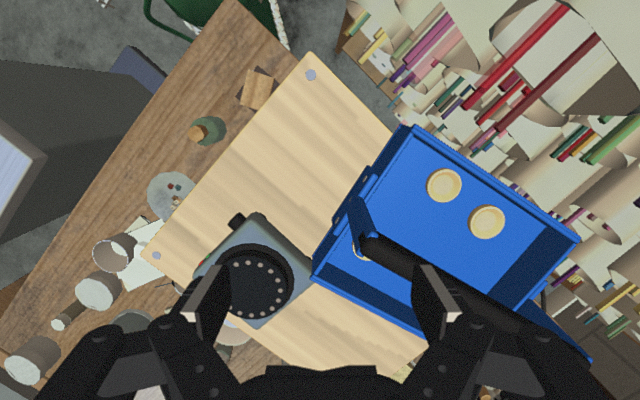

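The tote bar is centred near (0.530, 0.427, 0.205) with its long axis about 11° from world x. The yellow corner lies on the +x/−y side, the shaker is at (0.423, 0.299), and the lamp arm passes near (0.69, 0.29, 0.20). I'll map obstacles and refine the poses with the wrist cloud.

Run:
```python
from h import *
z=np.load("c.npz");w=np.load("w.npz")
xs=np.arange(.25,.9,.05);ys=np.arange(.7,-.15,-.05)
for n,im,W in(("scene",z["b"],z["V"]),("wrist",w["a"],w["W"])):
    P=W.reshape(-1,3);P=P[np.isfinite(P).all(1)]
    print(n,"cols y",ys.round(2))
    for x in xs:
        row=[]
        for y in ys:
            m=(abs(P[:,0]-x)<.025)&(abs(P[:,1]-y)<.025)&(P[:,2]<1)
            row.append(int(np.percentile(P[m,2],98)*100) if m.sum()>3 else -9)
        print(round(x,2),row)
W=w["W"];i=w["a"].astype(int);r,g,b=i[...,0],i[...,1],i[...,2]
blue=(b>r+60)&(b>g+40)
for lo,hi in((.13,.14),(.09,.145)):
    Q=W[blue&(W[...,2]>lo)&(W[...,2]<hi)]
    print("blue",len(Q),cv2.minAreaRect((Q[:,:2]*1000).astype(np.float32)))
dk=(r<60)&(g<60)&(b<60)&(W[...,2]>.19)&(W[...,2]<.225)&(W[...,1]>.35)&(W[...,1]<.5)
Q=W[dk];print(len(Q),Q.min(0).round(3),Q.max(0).round(3),cv2.minAreaRect((Q[:,:2]*1000).astype(np.float32)))
pd=(r<90)&(abs(r-b)<25)&(W[...,2]>.136)&(W[...,2]<.15)&(W[...,0]<.5)&(W[...,1]<.34)
Q=W[pd];print("pad",len(Q),Q.mean(0).round(3),cv2.minEnclosingCircle((Q[:,:2]*1000).astype(np.float32)))
brass=(r>b+30)&(r>170)&blue.any()&(W[...,2]>.1)&(W[...,2]<.115)
n,l,st,c=cv2.connectedComponentsWithStats(brass.astype(np.uint8))
for k in range(1,n):
    if st[k,4]>80: print("cup",st[k,:2],W[l==k].mean(0).round(3))
```

```text
scene cols y [ 0.7   0.65  0.6   0.55  0.5   0.45  0.4   0.35  0.3   0.25  0.2   0.15
  0.1   0.05 -0.   -0.05 -0.1 ]
0.25 [-9, -9, -9, -9, -9, 0, 0, 0, 0, 53, 60, 59, 0, 0, 0, 0, 4]
0.3 [28, 45, 21, 8, -9, -9, 56, 6, -9, 60, 59, 4, 2, 6, 0, 0, 4]
0.35 [45, 47, 45, 25, 11, 9, 56, 35, 61, 60, 9, 2, 1, 8, 8, 41, 43]
0.4 [25, 48, 45, 25, 20, 9, 34, 60, 61, 56, 9, 7, 36, 36, 39, 40, 6]
0.45 [26, 50, 45, 25, 21, 57, 59, 61, 60, 13, 9, 31, 35, 34, 3, 3, 5]
0.5 [25, 52, 45, 22, 12, 32, 57, 60, 9, 9, 9, 30, 21, 3, 3, 2, 6]
0.55 [26, 54, 45, 21, 12, 21, 20, 13, 9, 9, 28, 28, 0, 3, 2, 2, 2]
0.6 [53, 54, 45, 22, 13, 21, 14, 13, 9, 24, 26, 24, 24, 0, 2, 2, 0]
0.65 [28, 57, 45, 25, 21, 9, 12, 13, 21, 23, 2, 0, 24, 24, 4, 8, 8]
0.7 [25, 59, 45, 25, 22, 2, 2, 16, 21, 16, 0, 0, 0, 24, 5, 8, 10]
0.75 [25, 61, 45, 25, 13, 6, 8, 18, 17, 6, 0, 0, 0, 1, 1, 1, 12]
0.8 [25, 63, 45, 25, 23, 5, 5, 6, 6, 5, 6, 7, 7, 1, 1, 1, 6]
0.85 [25, 64, 45, 18, 13, 17, 17, 17, 13, 13, 13, 7, 5, 19, 19, 19, 13]
wrist cols y [ 0.7   0.65  0.6   0.55  0.5   0.45  0.4   0.35  0.3   0.25  0.2   0.15
  0.1   0.05 -0.   -0.05 -
[... 794 characters left out ...]
-9, -9, -9, -9, -9, -9, -9, -9]
0.85 [-9, -9, -9, 3, -9, 11, -9, -9, -9, -9, -9, -9, -9, -9, -9, -9, -9]
blue 4201 ((528.6112060546875, 432.6024169921875), (190.74398803710938, 153.6668243408203), 11.783848762512207)
blue 19218 ((530.7372436523438, 421.9286193847656), (190.7499237060547, 175.4699249267578), 11.626931190490723)
3434 [0.434 0.409 0.192] [0.619 0.46  0.211] ((526.8357543945312, 433.536376953125), (188.5658721923828, 14.545395851135254), 11.980698585510254)
pad 2945 [0.426 0.307 0.14 ] ((424.1605224609375, 301.96173095703125), 32.21084213256836)
cup [394  18] [0.372 0.535 0.106]
cup [428 169] [0.492 0.476 0.105]
cup [600 180] [0.625 0.582 0.103]
cup [471 206] [0.547 0.481 0.105]
```

Wrist and scene agree: the bar centre is about (0.529, 0.430), yaw about 11.8°, and the shaker about (0.424, 0.300). The lamp arm stays about 5 cm clear. Next I write a row-planning helper and approach.

```bash
cat > plan.py <<'E'
from h import *
def pose():
    s=manip.read_state();q=s["ee_rot"];return np.array(s["tcp_pos"]),R.from_quat([q[1],q[2],q[3],q[0]])
def down(yaw_y):  # tool y at world angle, z down
    y=np.array([np.cos(yaw_y),np.sin(yaw_y),0]);zz=np.array([0,0,-1.]);return R.from_matrix(np.stack([np.cross(y,zz),y,zz],1))
def plan(targets,start=None):
    """targets: (pos,R,rows,grip); prints uniform rows in tool axes"""
    p,r=start or pose(); n=0
    for P,Q,k,g in targets:
        for j in range(k):
            f=1/(k-j); t=np.round(r.inv().apply((np.array(P)-p)*f)*100,1); a=np.round((r.inv()*Q).as_rotvec()*f,3)
            print(n//5,t.tolist(),a.tolist(),g); n+=1
            p=p+r.apply(t/100); r=r*R.from_rotvec(a)
    return p,r
E
python3 - <<'E'
from plan import *
Q=down(np.radians(101.8))
plan([([.529,.430,.265],Q,10,0)])
E
```

```text
0 [-0.5, 1.1, -0.3] [-0.0, -0.0, -0.102] 0
0 [-0.6, 1.0, -0.3] [-0.0, -0.0, -0.102] 0
0 [-0.7, 0.9, -0.4] [-0.0, -0.0, -0.102] 0
0 [-0.8, 0.9, -0.3] [-0.0, -0.0, -0.103] 0
0 [-0.8, 0.8, -0.4] [-0.0, -0.0, -0.102] 0
1 [-0.9, 0.7, -0.3] [-0.0, -0.0, -0.103] 0
1 [-1.0, 0.6, -0.4] [-0.0, -0.0, -0.102] 0
1 [-1.0, 0.4, -0.3] [-0.0, -0.0, -0.103] 0
1 [-1.1, 0.4, -0.4] [-0.0, -0.0, -0.102] 0
1 [-1.1, 0.2, -0.3] [-0.0, -0.001, -0.103] 0
```

play_rows:
  rows:
    - {"travel": [-0.5, 1.1, -0.3], "angular": [0, 0, -0.102], "gripper": 0}
    - {"travel": [-0.6, 1.0, -0.3], "angular": [0, 0, -0.102], "gripper": 0}
    - {"travel": [-0.7, 0.9, -0.4], "angular": [0, 0, -0.102], "gripper": 0}
    - {"travel": [-0.8, 0.9, -0.3], "angular": [0, 0, -0.103], "gripper": 0}
    - {"travel": [-0.8, 0.8, -0.4], "angular": [0, 0, -0.102], "gripper": 0}

```text
time_s: 0.57
tcp_pos: [0.4754, 0.4121, 0.248]
ee_rot: [-0.0, 0.15, 0.989, -0.0]
ft_force: [-0.3, 0.3, -0.2]
grip_width: 0.0854
gripper_force: 0.0
```

play_rows:
  rows:
    - {"travel": [-0.9, 0.7, -0.3], "angular": [0, 0, -0.103], "gripper": 0}
    - {"travel": [-1.0, 0.6, -0.4], "angular": [0, 0, -0.102], "gripper": 0}
    - {"travel": [-1.0, 0.4, -0.3], "angular": [0, 0, -0.103], "gripper": 0}
    - {"travel": [-1.1, 0.4, -0.4], "angular": [0, 0, -0.102], "gripper": 0}
    - {"travel": [-1.1, 0.2, -0.3], "angular": [0, 0, -0.103], "gripper": 0}

```text
time_s: 0.98
tcp_pos: [0.5291, 0.4302, 0.2652]
ee_rot: [-0.0, -0.105, 0.994, -0.0]
ft_force: [-0.7, -0.1, 0.3]
grip_width: 0.0857
gripper_force: 0.0
```

Run:
```python
from plan import *
a,W=cloud("wrist");save("w2.png",a);np.savez("w2.npz",a=a,W=W)
p,r=pose();print(p.round(4),r.as_matrix().round(3).tolist())
i=a.astype(int);rr,g,b=i[...,0],i[...,1],i[...,2]
T=r.inv().apply((W-p).reshape(-1,3)).reshape(W.shape)
dk=(rr<60)&(g<60)&(b<60)&(W[...,2]>.19)&(W[...,2]<.225)&(W[...,1]>.35)&(W[...,1]<.5)
Q=W[dk];print(len(Q),Q.min(0).round(3),Q.max(0).round(3),cv2.minAreaRect((Q[:,:2]*1000).astype(np.float32)),np.percentile(T[dk],[2,50,98],axis=0).round(3))
blue=(b>rr+60)&(b>g+40);Q=W[blue&(W[...,2]>.128)&(W[...,2]<.145)];print(cv2.minAreaRect((Q[:,:2]*1000).astype(np.float32)))
Qd=down(np.radians(101.8))
plan([([.529,.430,.181],Qd,5,0)])
```

```text
[0.5307 0.4303 0.2652] [[-0.976, -0.217, 0.0], [-0.217, 0.976, -0.0], [-0.0, -0.0, -1.0]]
5108 [0.435 0.408 0.191] [0.621 0.46  0.211] ((528.3590698242188, 431.1492004394531), (188.28623962402344, 17.887344360351562), 12.505398750305176) [[-0.086 -0.004  0.055]
 [ 0.019  0.003  0.057]
 [ 0.093  0.009  0.06 ]]
((528.6810913085938, 432.5159912109375), (189.30682373046875, 153.74684143066406), 11.679762840270996)
0 [0.0, 0.0, 1.7] [-0.0, 0.0, 0.003] 0
0 [0.0, 0.0, 1.7] [-0.0, 0.0, 0.003] 0
0 [0.1, 0.0, 1.7] [-0.0, 0.0, 0.002] 0
0 [0.0, 0.0, 1.7] [-0.0, 0.0, 0.003] 0
0 [0.1, 0.0, 1.6] [-0.0, 0.0, 0.002] 0
```

View pics/w2.png

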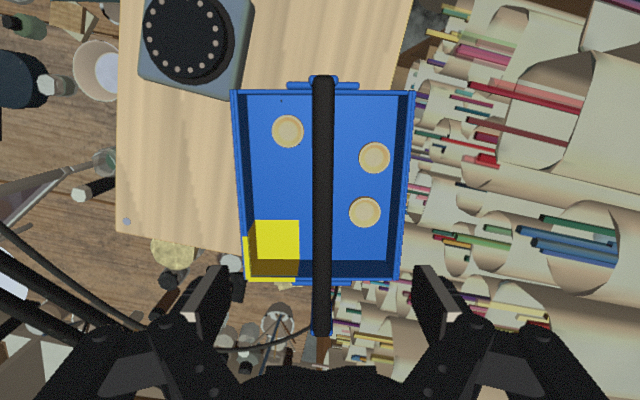

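The wrist view shows the bar vertical at column ~322, midway between the fingers (210 and 435). The yellow corner is lower left at (272,250), and there are three cups at (287,130), (374,157) and (364,212). I descend and grasp.

play_rows:
  rows:
    - {"travel": [0, 0.1, 1.7], "angular": [0, 0, 0.003], "gripper": 0}
    - {"travel": [0.1, 0.1, 1.7], "angular": [0, 0, 0.003], "gripper": 0}
    - {"travel": [0, 0, 1.7], "angular": [0, 0, 0.003], "gripper": 0}
    - {"travel": [0.1, 0, 1.7], "angular": [0, 0, 0.003], "gripper": 0}
    - {"travel": [0, 0, 1.6], "angular": [0, 0, 0.002], "gripper": 0}

```text
time_s: 1.45
tcp_pos: [0.5257, 0.4313, 0.1799]
ee_rot: [-0.0, -0.095, 0.995, -0.0]
ft_force: [0.3, 0.0, -0.5]
grip_width: 0.0853
gripper_force: 0.0
```

play_rows:
  rows:
    - {"travel": [0, 0, 0], "angular": [0, 0, 0], "gripper": 0.4}
    - {"travel": [0, 0, 0], "angular": [0, 0, 0], "gripper": 0.6}
    - {"travel": [0, 0, 0], "angular": [0, 0, 0], "gripper": 0.75}
    - {"travel": [0, 0, 0], "angular": [0, 0, 0], "gripper": 1}
    - {"travel": [0, 0, 0], "angular": [0, 0, 0], "gripper": 1}

```text
time_s: 1.87
tcp_pos: [0.5266, 0.4317, 0.1824]
ee_rot: [0.001, -0.096, 0.995, 0.0]
ft_force: [-0.6, 1.3, 0.1]
grip_width: 0.0251
gripper_force: 0.0
```

play_rows:
  rows:
    - {"travel": [0, 0, 0], "angular": [0, 0, 0], "gripper": 1}
    - {"travel": [0, 0, 0], "angular": [0, 0, 0], "gripper": 1}
    - {"travel": [0, 0, 0], "angular": [0, 0, 0], "gripper": 1}
    - {"travel": [0, 0, 0], "angular": [0, 0, 0], "gripper": 1}
    - {"travel": [0, 0, 0], "angular": [0, 0, 0], "gripper": 1}

```text
time_s: 2.28
tcp_pos: [0.5265, 0.4314, 0.182]
ee_rot: [0.0, -0.096, 0.995, 0.0]
ft_force: [-0.3, -3.3, 5.7]
grip_width: 0.0132
gripper_force: 60.2
```

Run:
```python
from plan import *
p,r=pose();Q=down(np.radians(101.8));print(p)
plan([([.5265,.4314,.262],r,5,1),([.515,.39,.262],r,3,1),([.422,.3000,.262],r,7,1)])
```

```text
[0.52652092 0.43142832 0.18200039]
0 [-0.0, -0.0, -1.6] [0.0, 0.0, 0.0] 1
0 [-0.0, -0.0, -1.6] [0.0, 0.0, 0.0] 1
0 [-0.0, -0.0, -1.6] [0.0, 0.0, 0.0] 1
0 [-0.0, -0.0, -1.6] [0.0, 0.0, 0.0] 1
0 [-0.0, -0.0, -1.6] [0.0, 0.0, 0.0] 1
1 [0.6, -1.3, -0.0] [0.0, 0.0, 0.0] 1
1 [0.7, -1.3, -0.0] [0.0, 0.0, 0.0] 1
1 [0.6, -1.2, -0.0] [0.0, 0.0, 0.0] 1
1 [1.6, -1.0, -0.0] [0.0, 0.0, 0.0] 1
1 [1.5, -1.0, -0.0] [0.0, 0.0, 0.0] 1
2 [1.6, -1.0, -0.0] [0.0, 0.0, 0.0] 1
2 [1.5, -1.0, -0.0] [0.0, 0.0, 0.0] 1
2 [1.6, -1.0, -0.0] [0.0, 0.0, 0.0] 1
2 [1.5, -1.1, -0.0] [0.0, 0.0, 0.0] 1
2 [1.6, -1.0, -0.0] [0.0, 0.0, 0.0] 1
```

play_rows:
  rows:
    - {"travel": [0, 0, -0.5], "angular": [0, 0, 0], "gripper": 1}
    - {"travel": [0, 0, -1.5], "angular": [0, 0, 0], "gripper": 1}
    - {"travel": [0, 0, -2], "angular": [0, 0, 0], "gripper": 1}
    - {"travel": [0, 0, -2], "angular": [0, 0, 0], "gripper": 1}
    - {"travel": [0, 0, -2], "angular": [0, 0, 0], "gripper": 1}

```text
time_s: 2.7
tcp_pos: [0.526, 0.4315, 0.2619]
ee_rot: [-0.0, -0.096, 0.995, -0.0]
ft_force: [1.4, -0.6, -3.1]
grip_width: 0.0131
gripper_force: 58.8
```

play_rows:
  rows:
    - {"travel": [0.6, -1.3, 0], "angular": [0, 0, 0], "gripper": 1}
    - {"travel": [0.7, -1.3, 0], "angular": [0, 0, 0], "gripper": 1}
    - {"travel": [0.6, -1.2, 0], "angular": [0, 0, 0], "gripper": 1}
    - {"travel": [1.6, -1.0, 0], "angular": [0, 0, 0], "gripper": 1}
    - {"travel": [1.5, -1.0, 0], "angular": [0, 0, 0], "gripper": 1}

```text
time_s: 3.12
tcp_pos: [0.4878, 0.3643, 0.2608]
ee_rot: [-0.001, -0.096, 0.995, -0.0]
ft_force: [-0.4, 0.3, -3.9]
grip_width: 0.0128
gripper_force: 58.8
```

play_rows:
  rows:
    - {"travel": [1.6, -1.0, 0], "angular": [0, 0, 0], "gripper": 1}
    - {"travel": [1.5, -1.0, 0], "angular": [0, 0, 0], "gripper": 1}
    - {"travel": [1.6, -1.0, 0], "angular": [0, 0, 0], "gripper": 1}
    - {"travel": [1.5, -1.1, 0], "angular": [0, 0, 0], "gripper": 1}
    - {"travel": [1.6, -1.0, 0], "angular": [0, 0, 0], "gripper": 1}

```text
time_s: 3.53
tcp_pos: [0.4207, 0.2994, 0.2612]
ee_rot: [-0.0, -0.096, 0.995, -0.0]
ft_force: [0.1, -0.6, -4.8]
grip_width: 0.0131
gripper_force: 58.8
```

Run:
```python
from plan import *
b,V=cloud("scene");a,W=cloud("wrist")
p,r=pose();print(p.round(4),r.as_matrix().round(3).tolist(),manip.read_state()["ft_force"])
for a_,W_ in((a,W),(b,V)):
    i=a_.astype(int);rr,g,bb=i[...,0],i[...,1],i[...,2]
    bl=(bb>rr+60)&(bb>g+40)&(abs(W_[...,0]-p[0])<.14)&(abs(W_[...,1]-p[1])<.14)
    Q=W_[bl&(W_[...,2]>p[2]-.055)&(W_[...,2]<p[2]-.035)]
    print(len(Q),cv2.minAreaRect((Q[:,:2]*1000).astype(np.float32)),np.percentile(Q,[2,98],axis=0).round(3))
    F=W_[bl&(W_[...,2]<p[2]-.07)];c=np.linalg.lstsq(np.c_[F[:,:2],np.ones(len(F))],F[:,2],rcond=None)[0];print("floor",c.round(3),np.median(F[:,2]))
save("p.png",np.vstack([cv2.resize(b[60:240,230:510],(466,300)),cv2.resize(a,(466,292))]))
```

```text
[0.42   0.299  0.2619] [[-0.982, -0.191, -0.0], [-0.191, 0.982, -0.0], [0.0, -0.0, -1.0]] [ 0.28565478  0.4629523  -2.89605753]
6534 ((420.49932861328125, 299.2281799316406), (189.06214904785156, 153.63394165039062), 11.288064002990723) [[0.323 0.211 0.212]
 [0.502 0.379 0.216]]
floor [-0.003 -0.006  0.179] 0.17674499313712128
303 ((424.4807434082031, 290.9095458984375), (194.0548858642578, 147.41964721679688), 18.47848892211914) [[0.328 0.21  0.21 ]
 [0.517 0.385 0.22 ]]
floor [-0.005 -0.007  0.183] 0.1786632983963884
```

View pics/p.png

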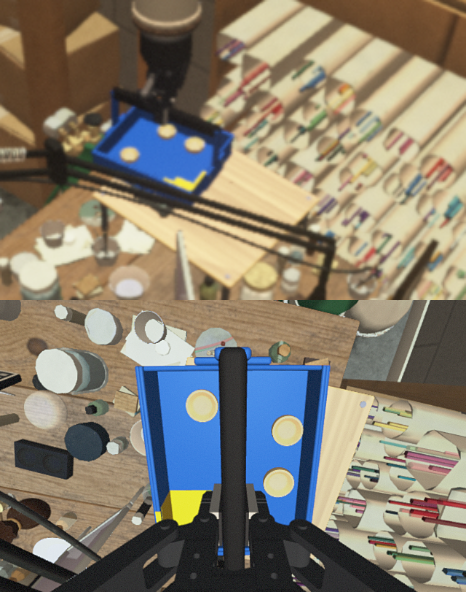

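The tote is held level with its three cups inside, hanging over the shaker and about 4 mm off centre. I correct that and press down gradually.

play_rows:
  rows:
    - {"travel": [-0.3, 0.1, 0.8], "angular": [0, 0, 0], "gripper": 1}
    - {"travel": [-0.1, 0, 0.8], "angular": [0, 0, 0], "gripper": 1}
    - {"travel": [0, 0, 0.6], "angular": [0, 0, 0], "gripper": 1}
    - {"travel": [0, 0, 0.3], "angular": [0, 0, 0], "gripper": 1}
    - {"travel": [0, 0, 0], "angular": [0, 0, 0], "gripper": 1}

```text
time_s: 4.05
tcp_pos: [0.4251, 0.3019, 0.2348]
ee_rot: [-0.001, -0.096, 0.995, -0.0]
ft_force: [0.3, 0.1, -2.8]
grip_width: 0.013
gripper_force: 58.8
```

play_rows:
  rows:
    - {"travel": [0, 0, 0.2], "angular": [0, 0, 0], "gripper": 1}
    - {"travel": [0, 0, 0.2], "angular": [0, 0, 0], "gripper": 1}
    - {"travel": [0, 0, 0.2], "angular": [0, 0, 0], "gripper": 1}
    - {"travel": [0, 0, 0], "angular": [0, 0, 0], "gripper": 1}
    - {"travel": [0, 0, 0], "angular": [0, 0, 0], "gripper": 1}

```text
time_s: 4.47
tcp_pos: [0.4252, 0.3019, 0.2303]
ee_rot: [-0.0, -0.096, 0.995, -0.0]
ft_force: [-0.5, -0.2, -3.7]
grip_width: 0.0128
gripper_force: 58.9
```

play_rows:
  rows:
    - {"travel": [0, 0, 0.2], "angular": [0, 0, 0], "gripper": 1}
    - {"travel": [0, 0, 0.2], "angular": [0, 0, 0], "gripper": 1}
    - {"travel": [0, 0, 0], "angular": [0, 0, 0], "gripper": 1}
    - {"travel": [0, 0, 0], "angular": [0, 0, 0], "gripper": 1}
    - {"travel": [0, 0, 0], "angular": [0, 0, 0], "gripper": 1}

```text
time_s: 4.88
tcp_pos: [0.4253, 0.3019, 0.2266]
ee_rot: [0.0, -0.096, 0.995, 0.0]
ft_force: [-0.8, -1.3, 2.5]
grip_width: 0.0134
gripper_force: 59.9
```

play_rows:
  rows:
    - {"travel": [0, 0, 0.2], "angular": [0, 0, 0], "gripper": 1}
    - {"travel": [0, 0, 0.2], "angular": [0, 0, 0], "gripper": 1}
    - {"travel": [0, 0, 0], "angular": [0, 0, 0], "gripper": 1}
    - {"travel": [0, 0, 0], "angular": [0, 0, 0], "gripper": 1}

```text
time_s: 5.22
tcp_pos: [0.4254, 0.3019, 0.2225]
ee_rot: [0.0, -0.096, 0.995, 0.0]
ft_force: [-1.3, -0.3, 7.1]
grip_width: 0.0128
gripper_force: 60.5
```

play_rows:
  rows:
    - {"travel": [0, 0, 0.1], "angular": [0, 0, 0], "gripper": 1}
    - {"travel": [0, 0, 0], "angular": [0, 0, 0], "gripper": 1}
    - {"travel": [0, 0, 0], "angular": [0, 0, 0], "gripper": 1}

```text
time_s: 5.47
tcp_pos: [0.4254, 0.3019, 0.2218]
ee_rot: [0.0, -0.096, 0.995, 0.0]
ft_force: [-0.9, -0.8, 10.0]
grip_width: 0.0128
gripper_force: 60.9
```

play_rows:
  rows:
    - {"travel": [0, 0, 0.1], "angular": [0, 0, 0], "gripper": 1}
    - {"travel": [0, 0, 0], "angular": [0, 0, 0], "gripper": 1}
    - {"travel": [0, 0, 0], "angular": [0, 0, 0], "gripper": 1}

```text
time_s: 5.72
tcp_pos: [0.4256, 0.302, 0.2217]
ee_rot: [0.001, -0.096, 0.995, 0.0]
ft_force: [-2.8, -2.1, 19.4]
grip_width: 0.0132
gripper_force: 62.3
```

play_rows:
  rows:
    - {"travel": [0, 0, 0.1], "angular": [0, 0, 0], "gripper": 1}
    - {"travel": [0, 0, 0], "angular": [0, 0, 0], "gripper": 1}
    - {"travel": [0, 0, 0], "angular": [0, 0, 0], "gripper": 1}

```text
time_s: 5.97
tcp_pos: [0.4258, 0.3022, 0.2216]
ee_rot: [0.002, -0.096, 0.995, 0.001]
ft_force: [-3.8, -3.2, 28.8]
grip_width: 0.0131
gripper_force: 63.7
```

The pad reached its hard stop at z 0.2217, with about 30 N. Next I lift and plan the tilt.

Run:
```python
from plan import *
r=pose()[1];r0=down(np.radians(101.1));p=np.array([.4258,.3022,.2186])
y=r0.as_matrix()[:,1];xt=np.array([y[0],y[1],0]);yt=np.cross([0,0,1],xt)
d=-70*xt-85*yt;d/=np.linalg.norm(d);print(d)
Q=R.from_rotvec(np.cross([0,0,1],d)*np.radians(29))*r0
s=plan([([.42,.325,.42],r0,10,1)],start=(p,r0))
plan([([.42,.325,.42],Q,15,1)],start=s)
```

```text
[ 0.87987709 -0.47520134 -0.        ]
0 [0.0, 0.2, -2.0] [0.0, 0.0, 0.0] 1
0 [0.0, 0.2, -2.0] [0.0, 0.0, 0.0] 1
0 [0.0, 0.2, -2.0] [0.0, 0.0, 0.0] 1
0 [0.0, 0.2, -2.0] [0.0, 0.0, 0.0] 1
0 [0.0, 0.3, -2.0] [0.0, 0.0, 0.0] 1
1 [0.0, 0.2, -2.0] [0.0, 0.0, 0.0] 1
1 [0.0, 0.3, -2.0] [0.0, 0.0, 0.0] 1
1 [0.0, 0.2, -2.0] [0.0, 0.0, 0.0] 1
1 [0.1, 0.3, -2.1] [0.0, 0.0, 0.0] 1
1 [0.0, 0.2, -2.0] [0.0, 0.0, 0.0] 1
0 [0.0, 0.0, -0.0] [-0.021, 0.026, 0.0] 1
0 [0.0, 0.0, -0.0] [-0.021, 0.026, -0.0] 1
0 [0.0, 0.0, -0.0] [-0.022, 0.026, -0.0] 1
0 [0.0, 0.0, -0.0] [-0.021, 0.026, -0.0] 1
0 [0.0, 0.0, -0.0] [-0.022, 0.026, -0.0] 1
1 [0.0, 0.0, -0.0] [-0.021, 0.026, -0.0] 1
1 [0.0, 0.0, -0.0] [-0.022, 0.026, -0.0] 1
1 [0.0, 0.0, -0.0] [-0.021, 0.026, -0.0] 1
1 [0.0, 0.0, -0.0] [-0.022, 0.026, -0.0] 1
1 [0.0, 0.0, -0.0] [-0.021, 0.026, -0.0] 1
2 [0.0, 0.0, -0.0] [-0.022, 0.026, -0.0] 1
2 [0.0, 0.0, -0.0] [-0.021, 0.026, -0.0] 1
2 [0.0, 0.0, -0.0] [-0.022, 0.026, -0.0] 1
2 [0.0, 0.0, -0.0] [-0.021, 0.026, -0.0] 1
2 [0.0, 0.1, -0.0] [-0.022, 0.027, -0.0] 1
```

play_rows:
  rows:
    - {"travel": [0, 0, -0.5], "angular": [0, 0, 0], "gripper": 1}
    - {"travel": [0, 0, -1.0], "angular": [0, 0, 0], "gripper": 1}
    - {"travel": [0, 0, -1.5], "angular": [0, 0, 0], "gripper": 1}
    - {"travel": [0, 0.2, -2], "angular": [0, 0, 0], "gripper": 1}
    - {"travel": [0, 0.3, -2], "angular": [0, 0, 0], "gripper": 1}

```text
time_s: 6.38
tcp_pos: [0.424, 0.3065, 0.2895]
ee_rot: [-0.001, -0.096, 0.995, -0.0]
ft_force: [-0.6, 0.2, -3.4]
grip_width: 0.0131
gripper_force: 58.9
```

play_rows:
  rows:
    - {"travel": [0, 0.4, -2.5], "angular": [0, 0, 0], "gripper": 1}
    - {"travel": [0, 0.4, -2.5], "angular": [0, 0, 0], "gripper": 1}
    - {"travel": [0, 0.4, -2.5], "angular": [0, 0, 0], "gripper": 1}
    - {"travel": [0, 0.4, -2.5], "angular": [0, 0, 0], "gripper": 1}
    - {"travel": [0, 0.3, -2.0], "angular": [0, 0, 0], "gripper": 1}

```text
time_s: 6.8
tcp_pos: [0.4204, 0.3256, 0.4109]
ee_rot: [0.0, -0.096, 0.995, 0.0]
ft_force: [0.3, 0.1, -3.5]
grip_width: 0.0132
gripper_force: 58.9
```

play_rows:
  rows:
    - {"travel": [0, 0.2, -1], "angular": [0, 0, 0], "gripper": 1}
    - {"travel": [0, 0, 0], "angular": [0, 0, 0], "gripper": 1}
    - {"travel": [0, 0, 0], "angular": [-0.01, 0.012, 0], "gripper": 1}
    - {"travel": [0, 0, 0], "angular": [-0.022, 0.026, 0], "gripper": 1}
    - {"travel": [0, 0, 0], "angular": [-0.022, 0.026, 0], "gripper": 1}

```text
time_s: 7.22
tcp_pos: [0.4199, 0.3274, 0.418]
ee_rot: [-0.036, -0.096, 0.994, 0.024]
ft_force: [-0.2, -0.3, -3.7]
grip_width: 0.0127
gripper_force: 58.9
```

play_rows:
  rows:
    - {"travel": [0, 0, 0], "angular": [-0.022, 0.026, 0], "gripper": 1}
    - {"travel": [0, 0, 0], "angular": [-0.022, 0.026, 0], "gripper": 1}
    - {"travel": [0, 0, 0], "angular": [-0.022, 0.026, 0], "gripper": 1}
    - {"travel": [0, 0, 0], "angular": [-0.022, 0.026, 0], "gripper": 1}
    - {"travel": [0, 0, 0], "angular": [-0.022, 0.026, 0], "gripper": 1}

```text
time_s: 7.63
tcp_pos: [0.4203, 0.3271, 0.4179]
ee_rot: [-0.106, -0.095, 0.987, 0.073]
ft_force: [-0.3, -0.0, -3.8]
grip_width: 0.0131
gripper_force: 58.9
```

play_rows:
  rows:
    - {"travel": [0, 0, 0], "angular": [-0.022, 0.026, 0], "gripper": 1}
    - {"travel": [0, 0, 0], "angular": [-0.022, 0.026, 0], "gripper": 1}
    - {"travel": [0, 0, 0], "angular": [-0.022, 0.026, 0], "gripper": 1}
    - {"travel": [0, 0, 0], "angular": [-0.022, 0.026, 0], "gripper": 1}
    - {"travel": [0, 0, 0], "angular": [-0.022, 0.026, 0], "gripper": 1}

```text
time_s: 8.05
tcp_pos: [0.4204, 0.3271, 0.418]
ee_rot: [-0.175, -0.093, 0.973, 0.12]
ft_force: [0.2, 0.3, -4.4]
grip_width: 0.0132
gripper_force: 59.0
```

play_rows:
  rows:
    - {"travel": [0, 0, 0], "angular": [-0.022, 0.026, 0], "gripper": 1}
    - {"travel": [0, 0, 0], "angular": [-0.022, 0.026, 0], "gripper": 1}
    - {"travel": [0, 0, 0], "angular": [-0.012, 0.014, 0], "gripper": 1}
    - {"travel": [0, 0, 0], "angular": [0, 0, 0], "gripper": 1}
    - {"travel": [0, 0, 0], "angular": [0, 0, 0], "gripper": 1}

```text
time_s: 8.47
tcp_pos: [0.4205, 0.3271, 0.4185]
ee_rot: [-0.208, -0.092, 0.963, 0.144]
ft_force: [0.2, -1.0, -3.3]
grip_width: 0.0128
gripper_force: 59.0
```

```bash
cat > chk.py <<'E'
from plan import *
import sys
b,V=cloud("scene");a,W=cloud("wrist")
p,r=pose();print(p.round(4),np.degrees(np.arccos(-r.as_matrix()[2,2])),manip.read_state()["time_s"])
i=a.astype(int);rr,g,bb=i[...,0],i[...,1],i[...,2]
bl=(bb>rr+60)&(bb>g+40);F=W[bl];T=r.inv().apply(F-p)
print("floor depth in tool z",np.median(T[:,2]))
F=F[(T[:,2]>.07)&(T[:,2]<.1)]
c=np.linalg.lstsq(np.c_[F[:,:2],np.ones(len(F))],F[:,2],rcond=None)[0][:2];print("floor tilt",np.degrees(np.arctan(np.hypot(*c))),"downhill",-c/np.hypot(*c),"lowest floor",F[:,2].min())
save(sys.argv[1],np.vstack([cv2.resize(b[20:240,230:510],(382,300)),cv2.resize(a,(480,300))[:, :382]]) if 0 else np.hstack([cv2.resize(b[20:240,260:500],(327,300)),cv2.resize(a,(473,296))[:300] if 0 else cv2.resize(a,(473,300))]))
E
python3 chk.py q1.png
```

```text
[0.4201 0.3274 0.4192] 29.23383601754297 8.5667
floor depth in tool z nan
floor tilt 28.719018430014756 downhill [ 0.8839473  -0.46758655] lowest floor 0.3075611325956661
```

View pics/q1.png

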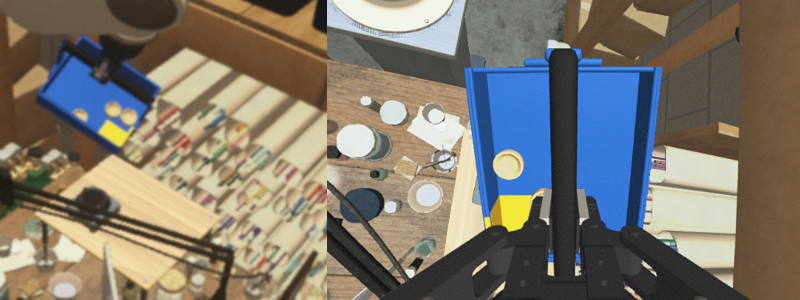

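The floor is tilted 28.7° towards the corner, and the cups are still sliding: two are beside the yellow area and one is further up. I hold still.

play_rows:
  rows:
    - {"travel": [0, 0, 0], "angular": [0, 0, 0], "gripper": 1}
    - {"travel": [0, 0, 0], "angular": [0, 0, 0], "gripper": 1}
    - {"travel": [0, 0, 0], "angular": [0, 0, 0], "gripper": 1}
    - {"travel": [0, 0, 0], "angular": [0, 0, 0], "gripper": 1}
    - {"travel": [0, 0, 0], "angular": [0, 0, 0], "gripper": 1}

```text
time_s: 8.98
tcp_pos: [0.4202, 0.3274, 0.4193]
ee_rot: [-0.208, -0.093, 0.963, 0.144]
ft_force: [-0.2, 0.1, -4.0]
grip_width: 0.0128
gripper_force: 59.2
```

play_rows:
  rows:
    - {"travel": [0, 0, 0], "angular": [0, 0, 0], "gripper": 1}
    - {"travel": [0, 0, 0], "angular": [0, 0, 0], "gripper": 1}
    - {"travel": [0, 0, 0], "angular": [0, 0, 0], "gripper": 1}
    - {"travel": [0, 0, 0], "angular": [0, 0, 0], "gripper": 1}
    - {"travel": [0, 0, 0], "angular": [0, 0, 0], "gripper": 1}

```text
time_s: 9.4
tcp_pos: [0.4203, 0.3274, 0.4193]
ee_rot: [-0.208, -0.093, 0.963, 0.144]
ft_force: [-0.3, -0.1, -4.0]
grip_width: 0.0127
gripper_force: 59.2
```

play_rows:
  rows:
    - {"travel": [0, 0, 0], "angular": [0, 0, 0], "gripper": 1}
    - {"travel": [0, 0, 0], "angular": [0, 0, 0], "gripper": 1}
    - {"travel": [0, 0, 0], "angular": [0, 0, 0], "gripper": 1}
    - {"travel": [0, 0, 0], "angular": [0, 0, 0], "gripper": 1}
    - {"travel": [0, 0, 0], "angular": [0, 0, 0], "gripper": 1}

```text
time_s: 9.82
tcp_pos: [0.4203, 0.3274, 0.4193]
ee_rot: [-0.208, -0.093, 0.963, 0.144]
ft_force: [-0.4, 0.8, -4.8]
grip_width: 0.0129
gripper_force: 59.2
```

Run:
```python
from plan import *
b,V=cloud("scene");p,r=pose()
np.savez("e.npz",b=b,V=V)
# scene: brass points in tote frame
y=r.as_matrix();X=y[:,1];Z=-y[:,2];Y=np.cross(Z,X)
O=p-Z*.088
L=np.stack([(V-O)@X,(V-O)@Y,(V-O)@Z],-1)*1000
i=b.astype(int)
inb=(abs(L[...,0])<72)&(abs(L[...,1])<87)&(L[...,2]>-5)&(L[...,2]<30)
br=inb&(i[...,0]>i[...,2]+25)&(i[...,2]>75)
n,l,st,c=cv2.connectedComponentsWithStats(br.astype(np.uint8))
for k in range(1,n):
    if st[k,4]>8: print(st[k],L[l==k].mean(0).round(0),L[l==k].min(0).round(0),L[l==k].max(0).round(0))
ww=cv2.resize(cloud("wrist")[0][150:350,150:350],(400,400))
save("q2.png",np.hstack([cv2.resize(b[40:140,270:370],(400,400),interpolation=cv2.INTER_CUBIC),ww]))
```

```text
[330 104  28  21 247] [-30. -63.  12.] [-55. -85.   0.] [  1. -29.  19.]
```

View pics/q2.png

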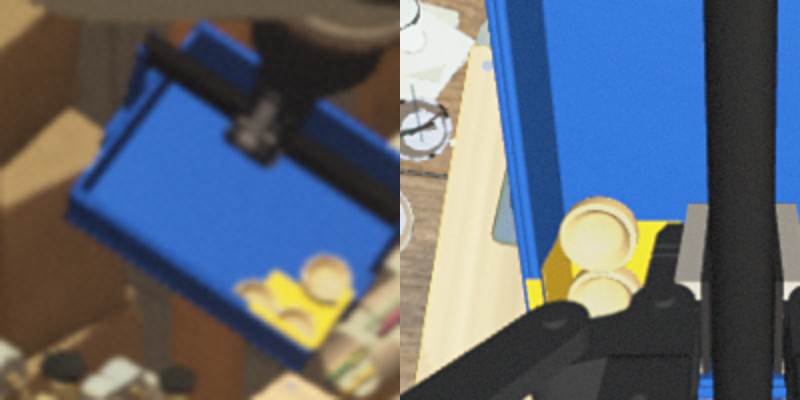

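The two cups on the left wall are in the corner stack. The third, on the far wall, may be touching. I measure the cup centres in the tote frame.

Run:
```python
from plan import *
e=np.load("e.npz");b,V=e["b"],e["V"];p,r=pose()
M=r.as_matrix();X=M[:,1];Z=-M[:,2];Y=np.cross(Z,X);O=p-Z*.088
T=np.stack([X,Y,Z],1)
i=vision.camera_info("scene");h=400;f=h/2/np.tan(np.radians(i["vfov"])/2);K=np.array([[f,0,i["cx"]],[0,f,i["cy"]],[0,0,1]]);E=np.array(i["world_to_cam"])
def pr(L): return cv2.projectPoints(O+np.array(L)/1000@T.T,cv2.Rodrigues(E[:3,:3])[0],E[:3,3],K,np.array(i["D"],float))[0].reshape(-1,2)
S=4;big=cv2.resize(b[40:140,270:370],(800,800)[:2],interpolation=cv2.INTER_CUBIC)[200:800,200:800];
t=np.linspace(0,2*np.pi,40)
def dr(L,col):
    q=((pr(L)-[270,40]+.5)*8-[200,200]).astype(np.int32);cv2.polylines(big,[q],True,col,1)
big=np.ascontiguousarray(big)
dr([[-70,-85,4],[70,-85,4],[70,85,4],[-70,85,4]],(255,0,0));dr([[-74,-89,42],[74,-89,42],[74,89,42],[-74,89,42]],(0,255,0))
for cx,cy in((-54,-69),(-23,-69),(-54,-38)): dr(np.c_[cx+15.5*np.cos(t),cy+15.5*np.sin(t),np.full(40,15)],(255,0,255))
save("q3.png",big)
```

View pics/q3.png

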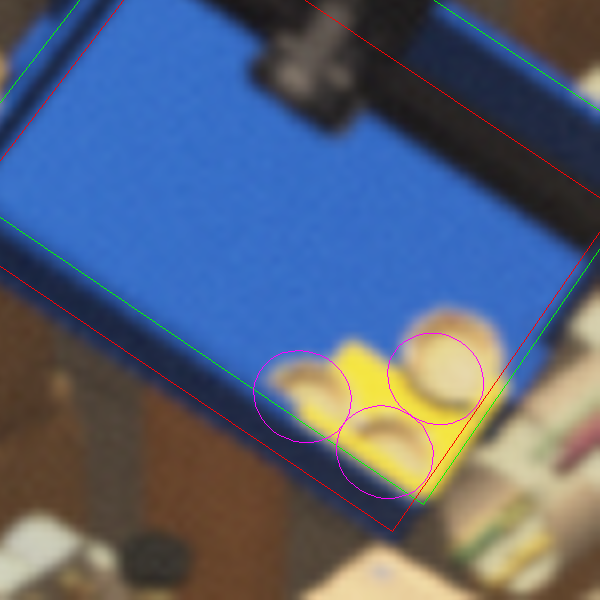

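Matching the projected outlines, the third cup sits about 5 mm short along the far wall. I tip a few degrees more towards −x to bring it home.

play_rows:
  rows:
    - {"travel": [0, 0, 0], "angular": [-0.02, 0, 0], "gripper": 1}
    - {"travel": [0, 0, 0], "angular": [-0.03, 0, 0], "gripper": 1}
    - {"travel": [0, 0, 0], "angular": [-0.03, 0, 0], "gripper": 1}
    - {"travel": [0, 0, 0], "angular": [-0.02, 0, 0], "gripper": 1}
    - {"travel": [0, 0, 0], "angular": [0, 0, 0], "gripper": 1}

```text
time_s: 10.33
tcp_pos: [0.4204, 0.3269, 0.4191]
ee_rot: [-0.212, -0.082, 0.955, 0.193]
ft_force: [-0.3, 0.5, -3.6]
grip_width: 0.0132
gripper_force: 59.2
```

play_rows:
  rows:
    - {"travel": [0, 0, 0], "angular": [0, 0, 0], "gripper": 1}
    - {"travel": [0, 0, 0], "angular": [0, 0, 0], "gripper": 1}
    - {"travel": [0, 0, 0], "angular": [0, 0, 0], "gripper": 1}
    - {"travel": [0, 0, 0], "angular": [0, 0, 0], "gripper": 1}
    - {"travel": [0, 0, 0], "angular": [0, 0, 0], "gripper": 1}

```text
time_s: 10.75
tcp_pos: [0.4202, 0.3275, 0.4193]
ee_rot: [-0.212, -0.082, 0.955, 0.192]
ft_force: [0.5, 0.6, -4.0]
grip_width: 0.0132
gripper_force: 59.2
```

play_rows:
  rows:
    - {"travel": [0, 0, 0], "angular": [0, 0, 0], "gripper": 1}
    - {"travel": [0, 0, 0], "angular": [0, 0, 0], "gripper": 1}
    - {"travel": [0, 0, 0], "angular": [0, 0, 0], "gripper": 1}
    - {"travel": [0, 0, 0], "angular": [0, 0, 0], "gripper": 1}
    - {"travel": [0, 0, 0], "angular": [0, 0, 0], "gripper": 1}

```text
time_s: 11.17
tcp_pos: [0.4203, 0.3274, 0.4193]
ee_rot: [-0.212, -0.082, 0.955, 0.192]
ft_force: [-0.7, 0.1, -4.7]
grip_width: 0.0128
gripper_force: 59.2
```

Run:
```python
from plan import *
b,V=cloud("scene");a=cloud("wrist")[0];p,r=pose()
print(p,np.degrees(np.arccos(-r.as_matrix()[2,2])))
save("q4.png",np.hstack([cv2.resize(b[60:150,290:380],(400,400),interpolation=cv2.INTER_CUBIC),cv2.resize(a[200:350,200:350],(400,400))]))
```

```text
[0.42027325 0.32736395 0.41926824] 33.236721030302014
```

View pics/q4.png

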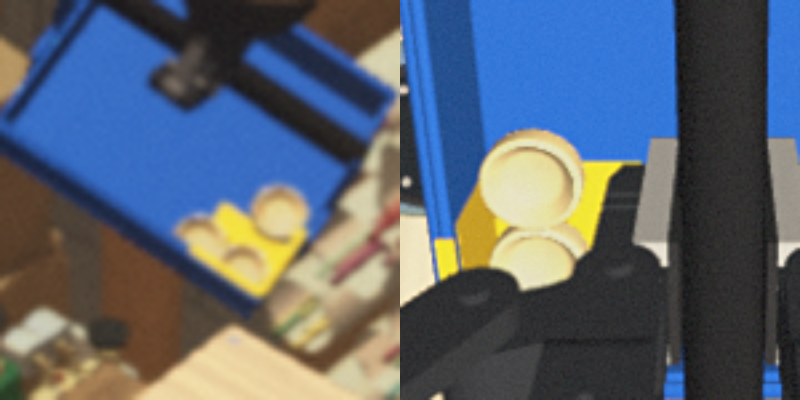

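The tilt is now 33° and all three cups are on or at the yellow corner. I check the gap numerically, correcting for the tote's offset in this camera.

```bash
cat > gap.py <<'E'
from plan import *
p,r=pose();M=r.as_matrix();X=M[:,1];Z=-M[:,2];Y=np.cross(Z,X);O=p-Z*.088;T=np.stack([X,Y,Z],1)
for name in("scene","wrist"):
    for t in range(4):
        im,W=cloud(name);bb=im.astype(float);D=(W if t==0 else D+W);A=(bb if t==0 else A+bb)
    im=A/4;V=D/4
    L=(V-O)@T*1000;R_,G,B=im[...,0],im[...,1],im[...,2]
    near=(abs(L[...,0])<95)&(abs(L[...,1])<105)
    bl=near&(B>R_+60)&(B>G+40)
    rim=L[bl&(abs(L[...,2]-42)<4)]
    print(name,"rim pct",np.percentile(rim,[1,99],axis=0).round(1).tolist())
    fl=L[bl&(abs(L[...,0])<50)&(abs(L[...,1])<50)&(L[...,2]<10)];print("floor z",np.median(fl[:,2]).round(1))
    yel=near&(R_>150)&(G>130)&(B<90)&(L[...,2]<9);q=L[yel];print("yellow floor",np.percentile(q,[1,99],axis=0).round(1).tolist())
    br=near&(R_>B+25)&(B>90)&(L[...,2]>9)&(L[...,2]<25)&(abs(L[...,0])<75)&(abs(L[...,1])<90)
    q=L[br];g=np.zeros((30,36),int)
    for x,y,z in q: g[int((y+90)//2.5)%30,int((x+80)//2.5)%36]+=1
    print("brass z",np.percentile(q[:,2],[5,50,95]).round(1));
    print("rows y from -90 step 2.5, cols x from -80 step 2.5")
    for k in range(26): print("%6.1f"%(-90+2.5*k),"".join("#" if v>0 else "." for v in g[k]))
E
python3 gap.py
```

```text
scene rim pct [[-76.3, -92.9, 39.2], [75.7, 92.7, 45.1]]
floor z 5.0
yellow floor [[-88.6, -84.2, -532.0], [51.7, 103.3, 7.4]]
brass z [ 9.5 12.9 17. ]
rows y from -90 step 2.5, cols x from -80 step 2.5
 -90.0 ....................................
 -87.5 ....................................
 -85.0 .........#.###........#.###.........
 -82.5 .........#.####.......#####.###.....
 -80.0 ..........##.##......#.##.#.###.....
 -77.5 ..........#####.....###.#..#.###....
 -75.0 .........###.###....##.#.####.##....
 -72.5 ..........######....#.####.#####....
 -70.0 .............##.#...###.#.#.#.#.#...
 -67.5 .........#.#####....##..###.####....
 -65.0 .........####........#####.#.##.....
 -62.5 ..........####.......#.#.#######....
 -60.0 .........###.#........###.###.......
 -57.5 ........##.#...........#.##.#.......
 -55.0 .........####.......................
 -52.5 ..........#####.....................
 -50.0 .........##.###.....................
 -47.5 ..........###.##....................
 -45.0 ............####....................
 -42.5 ...........#.#.#....................
 -40.0 .........#
[... 891 characters left out ...]
5.0 .....##########.....................
 -62.5 ......#########.....................
 -60.0 .......######.......................
 -57.5 ......########......................
 -55.0 ....###########.....................
 -52.5 ....############....................
 -50.0 ....####....####....................
 -47.5 ....####.....###....................
 -45.0 ....####.....###....................
 -42.5 ....###.....####....................
 -40.0 ....#####..#####....................
 -37.5 ....############....................
 -35.0 .....##########.....................
 -32.5 ......########......................
 -30.0 .......######.......................
 -27.5 ....................................
```

The grid is clear: two cups are stacked in the corner, at x≈−55 and y≈−70/−42. The third, at (−15, −71), is held on the −y wall with a ~10 mm gap. I reduce the −y tilt and increase the −x tilt to unload that wall, then return to the diagonal.

play_rows:
  rows:
    - {"travel": [0, 0, 0], "angular": [-0.02, -0.04, 0], "gripper": 1}
    - {"travel": [0, 0, 0], "angular": [-0.03, -0.05, 0], "gripper": 1}
    - {"travel": [0, 0, 0], "angular": [-0.03, -0.05, 0], "gripper": 1}
    - {"travel": [0, 0, 0], "angular": [-0.03, -0.05, 0], "gripper": 1}
    - {"travel": [0, 0, 0], "angular": [-0.02, -0.04, 0], "gripper": 1}

```text
time_s: 12.08
tcp_pos: [0.4201, 0.3272, 0.4194]
ee_rot: [-0.105, -0.045, 0.958, 0.262]
ft_force: [-0.4, -0.7, -4.3]
grip_width: 0.0129
gripper_force: 59.2
```

play_rows:
  rows:
    - {"travel": [0, 0, 0], "angular": [0, 0, 0], "gripper": 1}
    - {"travel": [0, 0, 0], "angular": [0, 0, 0], "gripper": 1}
    - {"travel": [0, 0, 0], "angular": [0, 0, 0], "gripper": 1}
    - {"travel": [0, 0, 0], "angular": [0, 0, 0], "gripper": 1}
    - {"travel": [0, 0, 0], "angular": [0, 0, 0], "gripper": 1}

```text
time_s: 12.5
tcp_pos: [0.4205, 0.3275, 0.4189]
ee_rot: [-0.107, -0.046, 0.958, 0.261]
ft_force: [0.2, -0.2, -3.6]
grip_width: 0.0131
gripper_force: 59.2
```

```bash
python3 gap.py
```

```text
scene rim pct [[-76.0, -93.8, 38.8], [76.1, 91.5, 44.9]]
floor z 5.0
yellow floor [[-40.0, -56.0, -343.0], [-0.5, -7.6, 6.9]]
brass z [ 9.4 12.2 17. ]
rows y from -90 step 2.5, cols x from -80 step 2.5
 -90.0 ....................................
 -87.5 ....................................
 -85.0 ....................................
 -82.5 ....................................
 -80.0 ........#.......#.#.......#.........
 -77.5 .......#..###.###.##..#..##.........
 -75.0 ........##.###.#.#.##.#.####........
 -72.5 .........#.######.#.##..###.........
 -70.0 ........####.#.######.#.####........
 -67.5 ........##.##.###.#.###..###........
 -65.0 .......##.######.#..##.####.........
 -62.5 ........#######..#.#.###.##.........
 -60.0 .......#######.....###.##...........
 -57.5 .......#####........#####...........
 -55.0 .......#.#.###......................
 -52.5 ........#...###.....................
 -50.0 ........#.###.#.....................
 -47.5 ........####.#.#....................
 -45.0 .........#.######...................
 -42.5 ........###..##.....................
 -40.0 ........##.
[... 890 characters left out ...]
5.0 .....###########....................
 -62.5 ......#########.....................
 -60.0 .......#######......................
 -57.5 .......#######......................
 -55.0 ....###########.....................
 -52.5 ....############....................
 -50.0 ....#####..#####....................
 -47.5 ....####....####....................
 -45.0 ....###.....####....................
 -42.5 ....###......###....................
 -40.0 ....####...#####....................
 -37.5 ....#####.######....................
 -35.0 .....##########.....................
 -32.5 ......########......................
 -30.0 .......######.......................
 -27.5 ....................................
```

The third cup now touches the corner cup, spanning x −40 to −10. I return gently to the diagonal tilt and settle.

play_rows:
  rows:
    - {"travel": [0, 0, 0], "angular": [0.01, 0.03, 0], "gripper": 1}
    - {"travel": [0, 0, 0], "angular": [0.02, 0.04, 0], "gripper": 1}
    - {"travel": [0, 0, 0], "angular": [0.02, 0.04, 0], "gripper": 1}
    - {"travel": [0, 0, 0], "angular": [0.02, 0.04, 0], "gripper": 1}
    - {"travel": [0, 0, 0], "angular": [0.01, 0.02, 0], "gripper": 1}

```text
time_s: 13.32
tcp_pos: [0.4206, 0.3275, 0.4189]
ee_rot: [-0.186, -0.072, 0.955, 0.218]
ft_force: [0.6, 0.0, -3.9]
grip_width: 0.013
gripper_force: 59.2
```

play_rows:
  rows:
    - {"travel": [0, 0, 0], "angular": [0, 0, 0], "gripper": 1}
    - {"travel": [0, 0, 0], "angular": [0, 0, 0], "gripper": 1}
    - {"travel": [0, 0, 0], "angular": [0, 0, 0], "gripper": 1}
    - {"travel": [0, 0, 0], "angular": [0, 0, 0], "gripper": 1}
    - {"travel": [0, 0, 0], "angular": [0, 0, 0], "gripper": 1}

```text
time_s: 13.73
tcp_pos: [0.42, 0.3272, 0.4196]
ee_rot: [-0.185, -0.072, 0.956, 0.218]
ft_force: [0.2, 0.2, -3.2]
grip_width: 0.0133
gripper_force: 59.2
```

play_rows:
  rows:
    - {"travel": [0, 0, 0], "angular": [0, 0, 0], "gripper": 1}
    - {"travel": [0, 0, 0], "angular": [0, 0, 0], "gripper": 1}
    - {"travel": [0, 0, 0], "angular": [0, 0, 0], "gripper": 1}
    - {"travel": [0, 0, 0], "angular": [0, 0, 0], "gripper": 1}
    - {"travel": [0, 0, 0], "angular": [0, 0, 0], "gripper": 1}

```text
time_s: 14.15
tcp_pos: [0.4202, 0.3274, 0.4193]
ee_rot: [-0.185, -0.072, 0.955, 0.218]
ft_force: [-0.0, 0.5, -4.3]
grip_width: 0.013
gripper_force: 59.2
```

```bash
python3 gap.py | sed -n 1,34p; python3 -c "
from plan import *
p,r=pose();M=r.as_matrix();Z=-M[:,2];print(p,np.degrees(np.arccos(Z[2])),'tilt comps',-Z@[0,0,1],M[2,1],M[2,0])"
```

```text
scene rim pct [[-76.2, -93.8, 38.9], [76.0, 92.2, 45.1]]
floor z 4.9
yellow floor [[-93.8, -85.0, -657.1], [34.2, 72.7, 7.4]]
brass z [ 9.4 12.4 16.9]
rows y from -90 step 2.5, cols x from -80 step 2.5
 -90.0 ....................................
 -87.5 ....................................
 -85.0 .........#..#.........#..#..........
 -82.5 .........#####...##.##.###..........
 -80.0 ..........######.###.##.####........
 -77.5 .........###.##.##.##.###.#.........
 -75.0 ........#..######.#.##..####........
 -72.5 .........##.#.#.#.###...#.##........
 -70.0 ..........####.##.#.####.###........
 -67.5 .........##.#.##.#.##...#####.......
 -65.0 ..........###.######.#######........
 -62.5 .........#.#.##..##.#######.........
 -60.0 .........####....##.#.####..........
 -57.5 ........###..#.....##.##............
 -55.0 ........#.###.......................
 -52.5 ..........#####.....................
 -50.0 .........#.####.....................
 -47.5 .........#######....................
 -45.0 ...........####.....................
 -42.5 ........###.####....................
 -40.0 .........###.###....................
 -37.5 ........#.#####.....................
 -35.0 ........######......................
 -32.5 .........###........................
 -30.0 ........#.#.........................
 -27.5 ....................................
wrist rim pct [[-75.9, -92.0, 38.5], [76.4, 91.4, 41.7]]
floor z 2.8
yellow floor [[-68.9, -68.4, 2.8], [-26.8, -42.4, 8.6]]
[0.42026656 0.3273669  0.41925718] 33.25563964915023 tilt comps -0.8362321830493447 0.4437385434649089 0.322198449835142
```

All three cups are in contact in the corner, and the tote is steady at 33° tilt, well above the riser. I hand in.

```bash
python3 -c "
from cell import order
print(order.job_done())"
```

```text
the job is handed in; nothing more can be done
None
```

I pressed the tote onto the shaker until the pad was fully down, then lifted it clear and tilted it about 33°. All three cups rest together in the yellow corner. I handed the job in at about 14.5 s with the tote still held up and steady.

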